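Pack the cool box and clip its lid

TASK

Pack the cool box for the picnic: stand every yoghurt pot upright in the compartment with the blue ice pack and every yellow snack tin upright in the compartment with the cork mat. If an old red-capped jar was left in the box, take it out and stand it on the round trivet. Once everything is packed, put the lid squarely on the box, and then swing the wire clip over the lid, fully down into its catch; do not knock over the green mill or the pink mug.

Things in the scene. Friction and masses are not known exactly. Their poses are not given: they have to be found in the camera images.
- coolbox: Cream open-topped box, fixed: outer 138 (x) x 244 (y) x 92 mm, walls and floor 6 mm. Origin: centre of underside, z up. A divider 84 mm high, 6 thick at y = 0 makes two bays 126 (x) x 113 (y) mm, centred at y = +59.5 and -59.5 mm. Its -x side, with the red catch, faces the robot; the wire clip is hinged at the +x side.
- icepack: Blue ice pack, slab 124 x 111 x 6 mm, fixed on the floor of either bay, axes parallel to the box's. Origin: centre of its underside, 6 mm above the counter, so pots stand 12 mm above the counter. Each bay holds two pots or tins side by side along its x (e.g. 30 mm either side of centre).
- corkmat: Brown cork mat, 124 x 111 x 6 mm, fixed on the floor of the other compartment. Origin at the centre of its underside, axes parallel to the box's.
- lid: Loose teal lid, 0.22 kg, lying flat to the robot's left. Origin: centre of its underside, z up. Lip 120 (x) x 220 (y) mm at z 0-8 mm (drops into the box, 3 mm play), plate 138 x 244 mm at z 8-16, cream ridge handle 14 thick (x), 100 long (y) at z 16-46. Seated: origin 84 mm above the box's underside, y parallel to the box's y, either way round.
- bail (a joint): Angle of the wire clip, rad: 0 = level over the lid, in its catch; 1.57 = upright; starts near 2, leaning away from the robot. Turns about the box's y axis through bail_hinge; its friction (0.1 N m) holds it wherever it is left. Comes fully down only over a seated lid.
- bail_bar (a point): Middle of the clip's cross bar. The clip is a U of 10 mm steel wire: arms 170 mm long at box y = +-75 mm, joined by this bar parallel to box y. At angle a it is at box x = 82 - 170 cos(a), y = 0, z = 107.5 + 170 sin(a) mm. Closed, it lies 19 mm ahead of the box's front wall in the red catch (look-only prongs at y = +-45 mm).
- bail_hinge (a point): Middle of the wire clip's hinge axis, fixed to the box at its x = 82, y = 0, z = 107.5 mm.
- pot1: White yoghurt pot with a blue band and foil top, 66 mm high, diameter 48 mm all the way up, origin at the centre of its underside, z up along its axis; may be absent. Starts upright on the counter to the robot's right. About 0.1 kg.
- pot2: White yoghurt pot, same as pot1, 66 mm high, diameter 48 mm all the way up, origin at the centre of its underside, z up along its axis; may be absent. Starts upright on the counter to the robot's right. About 0.1 kg.
- tin1: Yellow snack tin with a yellow lid and a steel band, 58 mm high, diameter 48 mm all the way up, origin at the centre of its underside, z up along its axis; may be absent. Starts upright on the counter to the robot's right. About 0.1 kg.
- tin2: Yellow snack tin, same as tin1, 58 mm high, diameter 48 mm all the way up, origin at the centre of its underside, z up along its axis; may be absent. Starts upright on the counter to the robot's right. About 0.1 kg.
- oldjar1: Old amber glass jar with a red cap, diameter 48 mm, 95 mm high, 0.14 kg, too tall for the lid to close over; if present it starts standing in the cork compartment. Origin at the centre of its underside, z up. At most one of oldjar1 and oldjar2 is present, sometimes neither.
- oldjar2: The same kind of old red-capped jar, but if present it starts standing in the ice pack compartment.
- trivet: Round wooden trivet with a cork face, diameter 124 mm, 8 mm thick, fixed on the counter to the robot's left. Origin at the centre of its underside: the jar stands 8 mm above the counter on it.
- mill_green: Bystander: green mill, 170 mm high, diameter 54 mm, origin at its underside.
- mug: Bystander: pink mug, 85 mm high, diameter 76 mm, origin at its underside.
- eggcup: Bystander: small white egg cup, 40 mm high, diameter 44 mm, origin at its underside; may be absent.

How it is judged:
On the way, in this order (a step that is already met when the one before it is completed fails the run):
1. every pot stands upright on the ice pack, every tin upright on the cork mat (x of pot1 in the frame of icepack between -0.05 and 0.05 m and y of pot1 in the frame of icepack between -0.045 and 0.045 m and z of pot1 in the frame of icepack between 0 and 0.014 m and angle between each of pot1, pot2, tin1, tin2's own z axis and vertical below 0.2 rad and x of pot2 in the frame of icepack between -0.05 and 0.05 m and y of pot2 in the frame of icepack between -0.045 and 0.045 m and z of pot2 in the frame of icepack between 0 and 0.014 m and x of tin1 in the frame of corkmat between -0.05 and 0.05 m and y of tin1 in the frame of corkmat between -0.045 and 0.045 m and z of tin1 in the frame of corkmat between 0 and 0.014 m and x of tin2 in the frame of corkmat between -0.05 and 0.05 m and y of tin2 in the frame of corkmat between -0.045 and 0.045 m and z of tin2 in the frame of corkmat between 0 and 0.014 m), for 0.2 s.
2. the lid is seated squarely on the packed box (all of step 1 and horizontal distance between lid and coolbox below 0.009 m and z of lid in the frame of coolbox between 0.079 and 0.088 m and angle between lid's own z axis and vertical below 0.05 rad and angle between the y axis of lid and the y axis of coolbox, either way round below 0.08 rad), for 0.2 s.
3. the wire clip is fully down in its catch over the lid (horizontal distance between lid and coolbox below 0.009 m and z of lid in the frame of coolbox between 0.079 and 0.088 m and angle between lid's own z axis and vertical below 0.05 rad and angle between the y axis of lid and the y axis of coolbox, either way round below 0.08 rad and value of joint bail below 0.06 rad), for 0.2 s.
At the end, for the whole second after the job is handed in: Pots upright on the ice pack, tins upright on the cork mat; old jar, if any, upright on the trivet within 50 mm of its centre; lid seated within 9 mm of centre, 4 mm of its height, 0.08 rad of square; wire clip under 0.06 rad; all at rest and released (all of step 1 and all of step 3 and horizontal distance between each of oldjar1, oldjar2 and trivet below 0.05 m and z of oldjar1 in the frame of trivet between 0.003 and 0.014 m and angle between each of oldjar1, oldjar2's own z axis and vertical below 0.15 rad and z of oldjar2 in the frame of trivet between 0.003 and 0.014 m and linear speed of each of pot1, pot2, tin1, tin2, oldjar1, oldjar2, lid below 0.02 m/s); the robot touches nothing.
It fails at once if the green mill or the mug is knocked over (angle between any of mill_green, mug's own z axis and vertical above 0.7 rad).
Of pot1, pot2, tin1, tin2 only 3 to 4 are there at a start; the rules pass over those that are not, and their reading is None.
Of oldjar1, oldjar2, eggcup only 1 to 1 are there at a start; the rules pass over those that are not, and their reading is None.
At some moment in a run one of pot1, pot2, tin1, tin2 may be knocked a few centimetres aside while the robot is not near it.
It also fails if it takes over 210 s, if anything falls off the work surface, if the arm or the gripper's body presses on something with over 40 N, if the wrist force passes 120 N, or if a joint passes its speed limit or range.

ROBOT

A 6-joint arm with a two-finger parallel gripper is mounted at the origin on the work surface. World frame = base frame: x ahead of the robot, y to its left, z up, the work surface at z = 0. Lengths are in m, angles in rad, forces in N, time in s.
With the tool pointing down it reaches from about 0.4 to 0.925 m from the base axis. Payload 12.5 kg.
Tool frame: the origin (TCP) lies between the finger pads; the fingertips stand 22 mm ahead of it and the grasp point (between the pads) lies 3 mm ahead of it; z points along the fingers, y is the line along which they close (so a half turn about z gives the same grasp; the last joint's range is limited). The gripper opens to 95 mm and grips with 3 to 60 N. Pads are 20 mm wide; open, the fingers measure 119 mm over their backs; the gripper's body (75 mm by 180 mm) begins 59 mm behind the grasp point.
Start: joints at [1.177, 0.491, 1.559, -0, 1.092, -0.106], TCP at [0.177, 0.599, 0.237] pointing down, gripper open.
Joint ranges: [-3.1, 3.1], [-0.84, 2.19], [0.05, 2.79], [-1.13, 4.28], [0.06, 2.93], [-2.69, 2.69]. Speed limits (rad/s): [2.22, 2.22, 2.79, 3.14, 3.14, 3.14].

INTERFACE

Orientations are given as a unit quaternion [x, y, z, w].
In Python, from workcell import * gives the robot as it stands.
- The arm moves only by the tool carry_out, never from a script. Its argument "plan" is a list of rows, each an object of numbers: "x", "y", "z": the shift along the tool's x, y, z in m; "rx", "ry", "rz": the turn, a rotation vector about the tool's x, y, z in rad; "gripper": the opening, from -1 (shut) to 1 (fully open). A call has 1 to 12 rows; each row is the pose to reach, as a shift and turn from the pose commanded when the call began, along the tool's axes at that moment; what a row does not reach only later rows make up. A row lasts 1/8 s, in which the tool goes at most 62.5 mm and 10.7 degrees, less where a joint would pass 70% of its speed; a pose out of reach is approached as far as the arm can. A call with a gripper value outside its range is refused whole. The fingers move at their own pace and stop on an object; "newtons" is the grip in N (left out, the last holds). Time passes only in rows, so rows that repeat a pose let the fingers close. It gives the time, the measured TCP pose, the force, the opening and the grip force at its end, in the units of the state.
- get_obs(): the state, without advancing time (a new reading comes with each control period).
- camera(name): name is "scene" or "top" or "wrist"; returns a dict with "img" (400x640x3 uint8, red, green, blue), "z_map" (400x640 float32, m along the optical axis (not along the pixel's ray), 0 where there is no reading), "fx", "fy", "cx", "cy" (pixels), "R" (3x3) and "t" (3): a world point X has camera coordinates R X + t. Camera axes: x right, y down, z forward; pixel columns grow to the right and rows downward; lengths in m; the calibration is good to about 2 mm. A picture is of the moment at which its call begins.
- sign_off(): hands the job in; it is judged then, once.
Trained networks look in a picture, given as the dict that the camera call returned (one of the last four; its "shot" number tells which), for a name from the list of things; names that differ only in an ending like _2 or _b are one class to them, and where a whole thing is asked for, a point or a joint stands for the part that bears it (a point fixed in the world has none). Each returns a list of dicts, best first, with "p" (0 to 1); they miss things now and then, are a little off and sometimes report something else, mostly with a low value. They report only what shows in the picture. A call takes as long as a camera call.
- outline_of(thing, picture): "region" (400x640 bool, what is visible of it) and "box" ([left, top, right, bottom] in pixels, round what is visible of it).
- pinpoint(thing, picture): "centre" ([column, row] in pixels: a listed point, or the origin of a listed thing).
The state is a dict: "t": time; "joints": joint angles; "dq": joint speeds; "joint_efforts": joint torques, N m; "tool_pos": TCP position; "orientation": TCP orientation; "force": force on the tool from outside, world axes, zero at the start; "ft_torque": the same for the moment, N m; "width": finger opening in m; "finger_force": force on a finger pad.
Only numpy, scipy, OpenCV 4.12 (cv2) and the standard library are available. Lean on these libraries where they do the work, as an engineer would, in place of code of your own. Each camera call takes 0.05 s, during which the arm holds its last target. There are 200 camera calls.

## Working session

There is one attempt and no reset: what is moved stays moved. The work goes in short steps, Python scripts to look and compute and a tool call to move; the robot and the scene stay as the last step left them, time stands still between calls to the robot, and variables do not carry over. Pictures are saved under pics/ and viewed, at most 14 in all, crops included, and the job is handed in when it is done.

Besides the shell and the picture viewer there is one more tool, called after ">>>" as name([rows], argument=value, ...), one row to a line, values as JSON. carry_out: Moves the arm, as the interface text tells. Its arguments: {"type":"object","properties":{"plan":{"type":"array","items":{"type":"object","properties":{"x":{"type":"number"},"y":{"type":"number"},"z":{"type":"number"},"rx":{"type":"number"},"ry":{"type":"number"},"rz":{"type":"number"},"gripper":{"type":"number"}}}},"newtons":{"type":"number"}},"required":["plan"]}

```bash
mkdir -p pics; ls; cat > h.py <<'E'
from workcell import *
import numpy as np, cv2
def save(c,n): cv2.imwrite('pics/'+n,cv2.cvtColor(c['img'],cv2.COLOR_RGB2BGR))
def cloud(c):
    z=c['z_map'];v,u=np.mgrid[:z.shape[0],:z.shape[1]]
    P=np.stack([(u-c['cx'])/c['fx']*z,(v-c['cy'])/c['fy']*z,z],-1)
    W=(P-c['t'])@np.array(c['R']); W[z<=0]=np.nan
    return W
E
python3 - <<'E'
from h import *
o=get_obs();print({k:np.round(v,3) for k,v in o.items()})
for n in('top','scene'):
    c=camera(n);save(c,n+'1.png');W=cloud(c)
    print(n,np.round(-np.array(c['R']).T@c['t'],2))
    for t in 'coolbox icepack corkmat lid bail_bar bail pot1 tin1 oldjar1 trivet mill_green mug eggcup'.split():
        for d in outline_of(t,c)[:4]:
            if d['p']<.3: continue
            p=W[d['region']];p=p[~np.isnan(p[:,0])]
            if len(p)<5: continue
            zt=np.percentile(p[:,2],95);q=p[p[:,2]>zt-.008]
            print(t,round(d['p'],2),np.round(d['box']),'ztop',round(zt,3),'mid',np.round((q.min(0)+q.max(0))/2,3)[:2],'ext',np.round(np.ptp(q,axis=0),3)[:2])
E
```

```text
pics
{'t': np.float64(0.0), 'joints': array([ 1.177,  0.492,  1.559, -0.   ,  1.092, -0.106]), 'dq': array([ 0.   , -0.001, -0.   , -0.001,  0.   , -0.001]), 'joint_efforts': array([-0.0000e+00, -6.1265e+01, -2.5818e+01,  6.9000e-02,  4.8000e-02,
       -0.0000e+00]), 'tool_pos': array([0.177, 0.599, 0.236]), 'orientation': array([ 0.143,  0.99 , -0.001, -0.   ]), 'force': array([-0.35 ,  0.211, -0.041]), 'ft_torque': array([-0.03 , -0.016,  0.013]), 'finger_force': np.float64(0.0), 'width': np.float64(0.096)}
top [ 0.42 -0.03  1.2 ]
coolbox 0.65 [252. 139. 361. 270.] ztop 0.263 mid [ 0.677 -0.01 ] ext [0.038 0.156]
icepack 0.82 [308. 206. 354. 257.] ztop 0.016 mid [ 0.515 -0.042] ext [0.133 0.125]
icepack 0.5 [398. 194. 419. 214.] ztop 0.061 mid [ 0.591 -0.245] ext [0.047 0.048]
corkmat 0.77 [263. 198. 305. 251.] ztop 0.016 mid [0.532 0.076] ext [0.137 0.122]
corkmat 0.42 [398. 194. 419. 213.] ztop 0.061 mid [ 0.591 -0.245] ext [0.047 0.048]
lid 0.58 [129. 175. 228. 238.] ztop 0.026 mid [0.581 0.355] ext [0.158 0.252]
bail_bar 0.68 [282. 138. 354. 202.] ztop 0.265 mid [ 0.679 -0.01 
[... 1551 characters left out ...]
 0.071 mid [ 0.561 -0.374] ext [0.048 0.051]
pot1 0.68 [331. 152. 347. 178.] ztop 0.071 mid [ 0.431 -0.244] ext [0.046 0.044]
tin1 0.83 [305. 136. 316. 157.] ztop 0.063 mid [ 0.451 -0.38 ] ext [0.048 0.055]
tin1 0.81 [283. 166. 302. 197.] ztop 0.062 mid [ 0.59  -0.244] ext [0.048 0.05 ]
oldjar1 0.56 [303. 135. 320. 159.] ztop 0.063 mid [ 0.45 -0.38] ext [0.049 0.055]
trivet 0.84 [446. 278. 502. 323.] ztop 0.013 mid [0.438 0.31 ] ext [0.126 0.123]
mill_green 0.91 [219. 159. 246. 215.] ztop 0.167 mid [ 0.764 -0.261] ext [0.029 0.029]
mug 0.92 [244. 204. 284. 249.] ztop 0.086 mid [ 0.76  -0.125] ext [0.073 0.088]
eggcup 0.33 [342. 201. 371. 217.] ztop 0.018 mid [ 0.485 -0.076] ext [0.087 0.051]
```

View pics/top1.png

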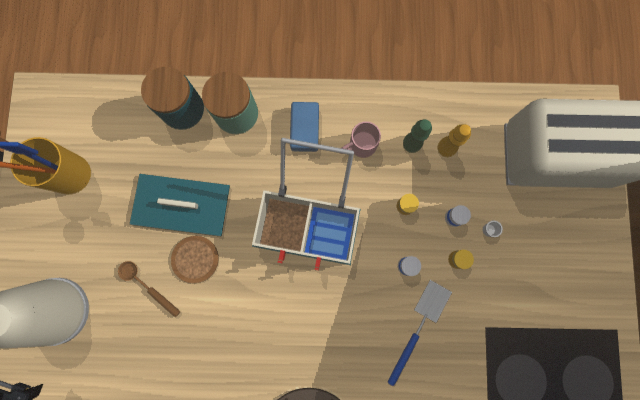

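```bash
python3 - <<'E'
from h import *
c=camera('top');W=cloud(c).reshape(-1,3);img=c['img'].reshape(-1,3)
def rect(m):
    p=W[m][:,:2].astype(np.float32); r=cv2.minAreaRect(p); print(len(p),np.round(r[0],4),np.round(r[1],3),round(r[2],2))
x,y,z=W.T
rect((abs(x-.53)<.12)&(abs(y-.015)<.2)&(z>.087)&(z<.096)&(x<.63))
rect((abs(x-.58)<.1)&(abs(y-.355)<.16)&(z>.012)&(z<.02))
rect((abs(x-.58)<.1)&(abs(y-.355)<.16)&(z>.04)&(z<.055))
m=(abs(x-.66)<.1)&(abs(y-.0)<.15)&(z>.2);print(np.round([W[m].min(0),W[m].max(0)],3)); rect(m&(z>.25))
E
```

```text
744 [0.5142 0.0183] [0.245 0.176] 80.35
4096 [0.5683 0.357 ] [0.245 0.163] 83.92
210 [0.5805 0.3552] [0.099 0.014] 84.0
[[ 0.631 -0.088  0.2  ]
 [ 0.696  0.072  0.268]]
369 [ 0.6777 -0.0099] [0.159 0.015] 80.25
```

```bash
python3 - <<'E'
from h import *
for n in('top','scene'):
    c=camera(n);W=cloud(c).reshape(-1,3);W=W[~np.isnan(W[:,0])]
    for a in (-.158,-.168,-.178):
        X=np.array([np.cos(a),np.sin(a)]);Y=np.array([-X[1],X[0]])
        d=W[:,:2]-[.53,.0155];bx,by=d@X,d@Y;z=W[:,2]
        m=(z>.087)&(z<.097)&(abs(by)<.16)&(abs(bx)<.12)
        s=m&(abs(by)<.105)&(abs(by)>.06)
        h=np.histogram(bx[s],np.arange(-.1,.1,.002));k=h[0]>2
        print(n,a,'x',[(round(u*1000),int(v)) for u,v in zip(h[1][:-1][k],h[0][k])])
        s=m&(abs(bx)<.05)
        h=np.histogram(by[s],np.arange(-.15,.15,.002));k=h[0]>2
        print(n,a,'y',[(round(u*1000),int(v)) for u,v in zip(h[1][:-1][k],h[0][k])])
    print(pinpoint('coolbox',c)[:1],pinpoint('bail_bar',c)[:1],pinpoint('bail_hinge',c)[:1])
E
```

```text
top -0.158 x [(-78, 7), (-76, 30), (-74, 29), (-72, 21), (-70, 3), (54, 17), (56, 16), (58, 19), (60, 14)]
top -0.158 y [(-124, 4), (-122, 29), (-120, 30), (-118, 29), (114, 16), (116, 32), (118, 30), (120, 31)]
top -0.168 x [(-78, 8), (-76, 29), (-74, 27), (-72, 24), (54, 17), (56, 16), (58, 20), (60, 15)]
top -0.168 y [(-124, 4), (-122, 28), (-120, 34), (-118, 26), (114, 16), (116, 36), (118, 30), (120, 28)]
top -0.178 x [(-78, 11), (-76, 26), (-74, 27), (-72, 18), (-70, 5), (54, 10), (56, 25), (58, 20), (60, 11)]
top -0.178 y [(-124, 4), (-122, 30), (-120, 32), (-118, 25), (114, 14), (116, 37), (118, 31), (120, 26)]
[{'centre': [303.5, 229.3], 'p': 0.9}] [{'centre': [318.8, 146.0], 'p': 0.96}] [{'centre': [310.5, 192.0], 'p': 0.74}]
scene -0.158 x [(-80, 4), (-78, 12), (-76, 19), (-74, 32), (-72, 23), (-70, 10), (54, 7), (56, 13), (58, 7), (60, 15), (62, 5), (64, 4), (70, 4), (72, 3), (76, 7), (78, 10), (80, 8)]
scene -0.158 y [(-126, 3), (-124, 10), (-122, 18), (-120, 40), (-118, 31), (-116, 18), (-2, 5), (0, 4), (2, 3), (112, 7), (114, 14), (116, 20), (118, 50), (120, 53), (122, 12)]
scene -0.168 x [(-80, 4), (-78, 11), (-76, 23), (-74, 28), (-72, 32), (54, 11), (56, 8), (58, 12), (60, 12), (62, 4), (64, 3), (72, 4), (74, 4), (76, 6), (78, 8), (80, 9)]
scene -0.168 y [(-126, 5), (-124, 10), (-122, 16), (-120, 39), (-118, 33), (-116, 20), (-4, 3), (-2, 5), (0, 3), (2, 3), (112, 6), (114, 15), (116, 21), (118, 50), (120, 52), (122, 12)]
scene -0.178 x [(-80, 3), (-78, 14), (-76, 16), (-74, 34), (-72, 28), (-70, 4), (52, 4), (54, 11), (56, 9), (58, 12), (60, 10), (62, 4), (74, 5), (76, 4), (78, 12), (80, 7)]
scene -0.178 y [(-126, 5), (-124, 8), (-122, 15), (-120, 39), (-118, 37), (-116, 16), (-114, 3), (-2, 7), (2, 3), (112, 6), (114, 13), (116, 22), (118, 51), (120, 48), (122, 16)]
[{'centre': [363.8, 235.8], 'p': 0.57}] [{'centre': [309.8, 169.8], 'p': 0.73}] [{'centre': [336.4, 212.1], 'p': 0.94}]
```

The top view shows pots at (411,266) and (459,215), tins at (408,204) and (462,259), and the egg cup at (493,229). The box has cork on the left and the ice pack on the right, with no jar in it. The clip leans back, with its bar at about (318,146).

```bash
cat >> h.py <<'E'
C=np.array([.522,.0165]);BX=np.array([.986,-.167]);BY=np.array([.167,.986])
SL={'potF':C-.0595*BY+.028*BX,'potN':C-.0595*BY-.028*BX,'tinF':C+.0595*BY+.028*BX,'tinN':C+.0595*BY-.028*BX}
from scipy.spatial.transform import Rotation as Ro
def to(*pts):
    "pts: (x,y,z,psi_deg) -> tool-frame shift from now"
    o=get_obs();R=Ro.from_quat(o['orientation']);p=o['tool_pos']
    for x,y,z,psi in pts:
        s=np.radians(psi);ty=np.array([np.cos(s),np.sin(s),0]);tz=np.array([0,0,-1.]);tx=np.cross(ty,tz)
        T=Ro.from_matrix(np.stack([tx,ty,tz],1))
        d=R.inv().apply(np.array([x,y,z])-p);r=(R.inv()*T).as_rotvec()
        print('shift',np.round(d,4),'rot',np.round(r,4))
    print('t',round(float(o['t']),2),'pos',np.round(p,4),'w',round(float(o['width']),4),'F',np.round(o['force'],1))
def find(kind,name='top'):
    c=camera(name);W=cloud(c);out=[]
    for d in outline_of(kind,c):
        if d['p']<.3: continue
        p=W[d['region']];p=p[~np.isnan(p[:,0])]
        if len(p)<5: continue
        zt=np.percentile(p[:,2],95);q=p[p[:,2]>zt-.008]
        m=(q.min(0)+q.max(0))/2
        print(kind,round(d['p'],2),'ztop',round(zt,3),'mid',np.round(m[:2],4),'box xy',np.round([(m[:2]-C)@BX,(m[:2]-C)@BY],4))
        out.append(m[:2])
    return c,out
E
python3 - <<'E'
from h import *
to((.5,.2,.25,80.35),(.432,-.245,.15,80.35))
E
```

```text
shift [-0.4227 -0.2913 -0.0134] rot [ 1.000e-04  0.000e+00 -1.194e-01]
shift [-0.4838 -0.7373  0.0866] rot [ 1.000e-04  0.000e+00 -1.194e-01]
t 1.85 pos [0.1774 0.5993 0.2366] w 0.0953 F [ 0.1 -0.8 -0. ]
```

>>> carry_out([
  {"x": -0.423, "y": -0.291, "z": -0.013, "rz": -0.119, "gripper": 1},
  {"x": -0.423, "y": -0.291, "z": -0.013, "rz": -0.119},
  {"x": -0.423, "y": -0.291, "z": -0.013, "rz": -0.119},
  {"x": -0.423, "y": -0.291, "z": -0.013, "rz": -0.119},
  {"x": -0.423, "y": -0.291, "z": -0.013, "rz": -0.119},
  {"x": -0.423, "y": -0.291, "z": -0.013, "rz": -0.119},
  {"x": -0.423, "y": -0.291, "z": -0.013, "rz": -0.119},
  {"x": -0.423, "y": -0.291, "z": -0.013, "rz": -0.119},
  {"x": -0.423, "y": -0.291, "z": -0.013, "rz": -0.119},
  {"x": -0.423, "y": -0.291, "z": -0.013, "rz": -0.119},
])

```text
invalid input at $.plan[0]: expected keys x, y, z, rx, ry, rz, gripper
```

```bash
python3 - <<'E'
from h import *
find('pot1')
to((.432,-.245,.15,80.35),(.432,-.245,.043,80.35))
E
```

```text
pot1 0.81 ztop 0.069 mid [ 0.4325 -0.2461] box xy [-0.0444 -0.2738]
pot1 0.34 ztop 0.263 mid [ 0.6785 -0.01  ] box xy [ 0.1587 -0.    ]
shift [-0.4838 -0.7373  0.0866] rot [ 1.000e-04  0.000e+00 -1.193e-01]
shift [-0.4838 -0.7374  0.1936] rot [ 1.000e-04  0.000e+00 -1.193e-01]
t 1.95 pos [0.1774 0.5993 0.2367] w 0.0949 F [ 0.1  0.3 -0.3]
```

All keys are needed.

>>> carry_out([
  {"x": -0.423, "y": -0.291, "z": -0.013, "rx": 0, "ry": 0, "rz": -0.119, "gripper": 1},
  {"x": -0.423, "y": -0.291, "z": -0.013, "rx": 0, "ry": 0, "rz": -0.119, "gripper": 1},
  {"x": -0.423, "y": -0.291, "z": -0.013, "rx": 0, "ry": 0, "rz": -0.119, "gripper": 1},
  {"x": -0.423, "y": -0.291, "z": -0.013, "rx": 0, "ry": 0, "rz": -0.119, "gripper": 1},
  {"x": -0.423, "y": -0.291, "z": -0.013, "rx": 0, "ry": 0, "rz": -0.119, "gripper": 1},
  {"x": -0.423, "y": -0.291, "z": -0.013, "rx": 0, "ry": 0, "rz": -0.119, "gripper": 1},
  {"x": -0.423, "y": -0.291, "z": -0.013, "rx": 0, "ry": 0, "rz": -0.119, "gripper": 1},
  {"x": -0.423, "y": -0.291, "z": -0.013, "rx": 0, "ry": 0, "rz": -0.119, "gripper": 1},
  {"x": -0.423, "y": -0.291, "z": -0.013, "rx": 0, "ry": 0, "rz": -0.119, "gripper": 1},
  {"x": -0.423, "y": -0.291, "z": -0.013, "rx": 0, "ry": 0, "rz": -0.119, "gripper": 1},
])

```text
t: 3.2
tool_pos: [0.5005, 0.1999, 0.2495]
orientation: [0.085, 0.996, 0.0, -0.0]
force: [-1.3, 1.1, -0.3]
width: 0.0954
finger_force: 0.0
```

```bash
python3 - <<'E'
from h import *
find('pot1')
to((.432,-.246,.15,80.35),(.432,-.246,.043,80.35))
E
```

```text
pot1 0.91 ztop 0.069 mid [ 0.4336 -0.2445] box xy [-0.0435 -0.2721]
pot1 0.65 ztop 0.069 mid [ 0.5616 -0.3726] box xy [ 0.104 -0.377]
shift [-0.0082 -0.4522  0.0995] rot [ 0.0002 -0.0004  0.0004]
shift [-0.0082 -0.4522  0.2065] rot [ 0.0002 -0.0004  0.0004]
t 3.3 pos [0.4996 0.2011 0.2496] w 0.0952 F [-0.8  0.1 -0.2]
```

>>> carry_out([
  {"x": -0.008, "y": -0.452, "z": 0.07, "rx": 0, "ry": 0, "rz": 0, "gripper": 1},
  {"x": -0.008, "y": -0.452, "z": 0.07, "rx": 0, "ry": 0, "rz": 0, "gripper": 1},
  {"x": -0.008, "y": -0.452, "z": 0.07, "rx": 0, "ry": 0, "rz": 0, "gripper": 1},
  {"x": -0.008, "y": -0.452, "z": 0.07, "rx": 0, "ry": 0, "rz": 0, "gripper": 1},
  {"x": -0.008, "y": -0.452, "z": 0.07, "rx": 0, "ry": 0, "rz": 0, "gripper": 1},
  {"x": -0.008, "y": -0.452, "z": 0.07, "rx": 0, "ry": 0, "rz": 0, "gripper": 1},
  {"x": -0.008, "y": -0.452, "z": 0.07, "rx": 0, "ry": 0, "rz": 0, "gripper": 1},
  {"x": -0.008, "y": -0.452, "z": 0.07, "rx": 0, "ry": 0, "rz": 0, "gripper": 1},
  {"x": -0.008, "y": -0.452, "z": 0.07, "rx": 0, "ry": 0, "rz": 0, "gripper": 1},
  {"x": -0.008, "y": -0.452, "z": 0.13, "rx": 0, "ry": 0, "rz": 0, "gripper": 1},
])

```text
t: 4.55
tool_pos: [0.4346, -0.2461, 0.122]
orientation: [0.083, 0.997, -0.002, 0.003]
force: [1.3, -1.3, -0.6]
width: 0.0949
finger_force: 0.0
```

```bash
python3 - <<'E'
from h import *
find('pot1','scene')
to((.4325,-.2455,.043,80.35),(*SL['potF'],.056,80.35))
E
```

```text
pot1 0.74 ztop 0.071 mid [ 0.4359 -0.2348] box xy [-0.0429 -0.2622]
pot1 0.7 ztop 0.212 mid [ 0.6652 -0.0067] box xy [0.1451 0.001 ]
pot1 0.64 ztop 0.07 mid [ 0.5624 -0.3737] box xy [ 0.105 -0.378]
shift [-0.0022 -0.0021  0.0733] rot [ 0.0038 -0.0067  0.0017]
shift [-0.0748  0.2116  0.0606] rot [ 0.0038 -0.0067  0.0017]
t 4.65 pos [ 0.4311 -0.2434  0.1163] w 0.0949 F [-0.7  0.5  0.7]
```

>>> carry_out([
  {"x": -0.001, "y": 0, "z": 0.04, "rx": 0, "ry": 0, "rz": 0, "gripper": 1},
  {"x": -0.001, "y": 0, "z": 0.076, "rx": 0, "ry": 0, "rz": 0, "gripper": 1},
  {"x": -0.001, "y": 0, "z": 0.076, "rx": 0, "ry": 0, "rz": 0, "gripper": 1},
  {"x": -0.001, "y": 0, "z": 0.076, "rx": 0, "ry": 0, "rz": 0, "gripper": -1},
  {"x": -0.001, "y": 0, "z": 0.076, "rx": 0, "ry": 0, "rz": 0, "gripper": -1},
  {"x": -0.001, "y": 0, "z": 0.076, "rx": 0, "ry": 0, "rz": 0, "gripper": -1},
  {"x": -0.001, "y": 0, "z": 0.076, "rx": 0, "ry": 0, "rz": 0, "gripper": -1},
  {"x": -0.001, "y": 0, "z": 0.076, "rx": 0, "ry": 0, "rz": 0, "gripper": -1},
  {"x": -0.001, "y": 0, "z": 0.03, "rx": 0, "ry": 0, "rz": 0, "gripper": -1},
  {"x": -0.001, "y": 0, "z": -0.03, "rx": 0, "ry": 0, "rz": 0, "gripper": -1},
  {"x": -0.001, "y": 0, "z": -0.08, "rx": 0, "ry": 0, "rz": 0, "gripper": -1},
  {"x": -0.001, "y": 0, "z": -0.08, "rx": 0, "ry": 0, "rz": 0, "gripper": -1},
], newtons=15)

```text
t: 6.15
tool_pos: [0.4342, -0.2475, 0.2027]
orientation: [0.084, 0.996, -0.002, 0.003]
force: [-0.0, -0.3, -1.8]
width: 0.0478
finger_force: 15.0
```

```bash
python3 - <<'E'
from h import *
camera('top')
to((*SL['potF'],.2,80.35),(*SL['potF'],.056,80.35))
E
```

```text
shift [-0.0711  0.2152  0.0005] rot [-0.0011  0.0024 -0.0004]
shift [-0.0707  0.2153  0.1445] rot [-0.0011  0.0024 -0.0004]
t 6.2 pos [ 0.4335 -0.247   0.2006] w 0.0477 F [-0.  -0.4 -1.2]
```

>>> carry_out([
  {"x": -0.071, "y": 0.215, "z": 0, "rx": 0, "ry": 0, "rz": 0, "gripper": -1},
  {"x": -0.071, "y": 0.215, "z": 0, "rx": 0, "ry": 0, "rz": 0, "gripper": -1},
  {"x": -0.071, "y": 0.215, "z": 0, "rx": 0, "ry": 0, "rz": 0, "gripper": -1},
  {"x": -0.071, "y": 0.215, "z": 0, "rx": 0, "ry": 0, "rz": 0, "gripper": -1},
  {"x": -0.071, "y": 0.215, "z": 0, "rx": 0, "ry": 0, "rz": 0, "gripper": -1},
  {"x": -0.071, "y": 0.215, "z": 0, "rx": 0, "ry": 0, "rz": 0, "gripper": -1},
  {"x": -0.071, "y": 0.215, "z": 0.05, "rx": 0, "ry": 0, "rz": 0, "gripper": -1},
  {"x": -0.071, "y": 0.215, "z": 0.05, "rx": 0, "ry": 0, "rz": 0, "gripper": -1},
])

```text
t: 7.2
tool_pos: [0.5374, -0.0477, 0.147]
orientation: [0.085, 0.996, 0.0, -0.003]
force: [-0.3, -0.7, -1.7]
width: 0.048
finger_force: 15.0
```

```bash
python3 - <<'E'
from h import *
c=camera('top');save(c,'t2.png');s=camera('scene');
cv2.imwrite('pics/m2.png',cv2.cvtColor(np.hstack([cv2.resize(c['img'][120:300,230:390],None,fx=2.4,fy=2.4),cv2.resize(s['img'][120:300,270:430],None,fx=2.4,fy=2.4)]),cv2.COLOR_RGB2BGR))
to((*SL['potF'],.057,80.35))
E
```

```text
shift [-0.0002  0.0009  0.0931] rot [ 0.0001 -0.0008 -0.0016]
t 7.3 pos [ 0.5393 -0.0477  0.1501] w 0.0475 F [-0.1  0.4 -1.5]
```

View pics/m2.png

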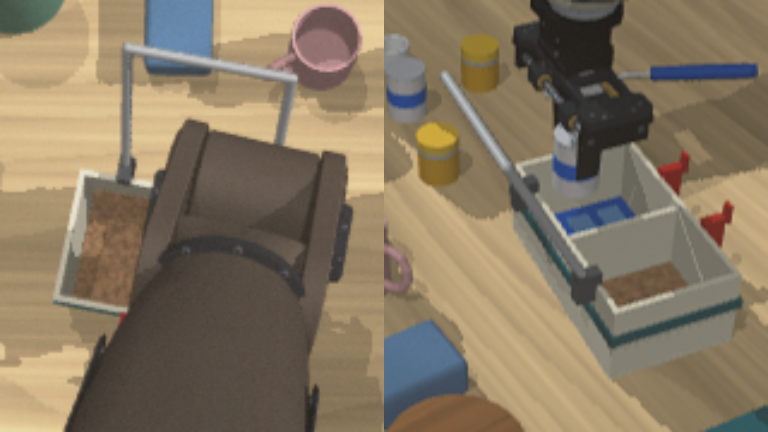

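The right half shows the pot in the gripper above the far half of the ice bay, at about (575,165). The body is wide along box y and clear of the clip. Lowering.

>>> carry_out([
  {"x": 0, "y": 0.001, "z": 0.04, "rx": 0, "ry": 0, "rz": 0, "gripper": -1},
  {"x": 0, "y": 0.001, "z": 0.08, "rx": 0, "ry": 0, "rz": 0, "gripper": -1},
  {"x": 0, "y": 0.001, "z": 0.093, "rx": 0, "ry": 0, "rz": 0, "gripper": -1},
  {"x": 0, "y": 0.001, "z": 0.093, "rx": 0, "ry": 0, "rz": 0, "gripper": -1},
  {"x": 0, "y": 0.001, "z": 0.093, "rx": 0, "ry": 0, "rz": 0, "gripper": 0.4},
  {"x": 0, "y": 0.001, "z": 0.093, "rx": 0, "ry": 0, "rz": 0, "gripper": 0.4},
  {"x": 0, "y": 0.001, "z": 0.093, "rx": 0, "ry": 0, "rz": 0, "gripper": 0.4},
])

```text
t: 8.18
tool_pos: [0.5398, -0.0459, 0.0571]
orientation: [0.084, 0.996, 0.0, 0.0]
force: [-0.1, 0.2, -0.3]
width: 0.0655
finger_force: 0.0
```

>>> carry_out([
  {"x": 0, "y": 0, "z": -0.05, "rx": 0, "ry": 0, "rz": 0, "gripper": 0.4},
  {"x": 0, "y": 0, "z": -0.1, "rx": 0, "ry": 0, "rz": 0, "gripper": 0.4},
  {"x": 0, "y": 0, "z": -0.13, "rx": 0, "ry": 0, "rz": 0, "gripper": 1},
  {"x": 0, "y": -0.3, "z": -0.13, "rx": 0, "ry": 0, "rz": 0, "gripper": 1},
  {"x": 0, "y": -0.3, "z": -0.13, "rx": 0, "ry": 0, "rz": 0, "gripper": 1},
  {"x": 0, "y": -0.3, "z": -0.13, "rx": 0, "ry": 0, "rz": 0, "gripper": 1},
  {"x": 0, "y": -0.3, "z": -0.13, "rx": 0, "ry": 0, "rz": 0, "gripper": 1},
  {"x": 0, "y": -0.3, "z": -0.13, "rx": 0, "ry": 0, "rz": 0, "gripper": 1},
  {"x": 0, "y": -0.3, "z": -0.13, "rx": 0, "ry": 0, "rz": 0, "gripper": 1},
])

```text
t: 9.3
tool_pos: [0.4882, -0.3446, 0.1864]
orientation: [0.086, 0.996, -0.0, 0.0]
force: [-0.4, 1.0, -0.7]
width: 0.0949
finger_force: 0.0
```

```bash
python3 - <<'E'
from h import *
find('pot1');find('pot1','scene')
to((.562,-.374,.12,80.35),(.562,-.374,.044,80.35))
E
```

```text
pot1 0.67 ztop 0.069 mid [ 0.5529 -0.3381] box xy [ 0.0897 -0.3445]
pot1 0.57 ztop 0.081 mid [ 0.5382 -0.0443] box xy [ 0.0262 -0.0573]
pot1 0.97 ztop 0.07 mid [ 0.5623 -0.3747] box xy [ 0.1051 -0.379 ]
pot1 0.6 ztop 0.082 mid [ 0.5374 -0.0457] box xy [ 0.0256 -0.0588]
shift [-0.0772 -0.0208  0.0667] rot [ 0.0004 -0.0002  0.0005]
shift [-0.0772 -0.0209  0.1427] rot [ 0.0004 -0.0002  0.0005]
t 9.5 pos [ 0.4893 -0.3406  0.1867] w 0.0951 F [-0.4  0.3 -0.3]
```

>>> carry_out([
  {"x": -0.077, "y": -0.02, "z": 0.02, "rx": 0, "ry": 0, "rz": 0, "gripper": 1},
  {"x": -0.077, "y": -0.02, "z": 0.05, "rx": 0, "ry": 0, "rz": 0, "gripper": 1},
  {"x": -0.077, "y": -0.02, "z": 0.1, "rx": 0, "ry": 0, "rz": 0, "gripper": 1},
  {"x": -0.077, "y": -0.02, "z": 0.142, "rx": 0, "ry": 0, "rz": 0, "gripper": 1},
  {"x": -0.077, "y": -0.02, "z": 0.142, "rx": 0, "ry": 0, "rz": 0, "gripper": 1},
  {"x": -0.077, "y": -0.02, "z": 0.142, "rx": 0, "ry": 0, "rz": 0, "gripper": -1},
  {"x": -0.077, "y": -0.02, "z": 0.142, "rx": 0, "ry": 0, "rz": 0, "gripper": -1},
  {"x": -0.077, "y": -0.02, "z": 0.142, "rx": 0, "ry": 0, "rz": 0, "gripper": -1},
  {"x": -0.077, "y": -0.02, "z": 0.142, "rx": 0, "ry": 0, "rz": 0, "gripper": -1},
  {"x": -0.077, "y": -0.02, "z": 0.142, "rx": 0, "ry": 0, "rz": 0, "gripper": -1},
])

```text
t: 10.75
tool_pos: [0.5618, -0.3743, 0.0449]
orientation: [0.084, 0.996, -0.0, 0.0]
force: [0.1, -0.2, 0.4]
width: 0.0506
finger_force: 0.0
```

```bash
python3 - <<'E'
from h import *
to((*SL['potN'],.2,80.35),(*SL['potN'],.057,80.35))
E
```

```text
shift [ 0.1328  0.319  -0.1552] rot [-0.0001  0.0003 -0.0004]
shift [ 0.1328  0.319  -0.0122] rot [-0.0001  0.0003 -0.0004]
t 10.75 pos [ 0.5618 -0.3743  0.0449] w 0.0506 F [ 0.1 -0.2  0.4]
```

>>> carry_out([
  {"x": 0, "y": 0, "z": 0, "rx": 0, "ry": 0, "rz": 0, "gripper": -1},
  {"x": 0, "y": 0, "z": 0, "rx": 0, "ry": 0, "rz": 0, "gripper": -1},
  {"x": 0, "y": 0, "z": -0.05, "rx": 0, "ry": 0, "rz": 0, "gripper": -1},
  {"x": 0, "y": 0, "z": -0.11, "rx": 0, "ry": 0, "rz": 0, "gripper": -1},
  {"x": 0.02, "y": 0.05, "z": -0.155, "rx": 0, "ry": 0, "rz": 0, "gripper": -1},
  {"x": 0.133, "y": 0.319, "z": -0.155, "rx": 0, "ry": 0, "rz": 0, "gripper": -1},
  {"x": 0.133, "y": 0.319, "z": -0.155, "rx": 0, "ry": 0, "rz": 0, "gripper": -1},
  {"x": 0.133, "y": 0.319, "z": -0.155, "rx": 0, "ry": 0, "rz": 0, "gripper": -1},
  {"x": 0.133, "y": 0.319, "z": -0.155, "rx": 0, "ry": 0, "rz": 0, "gripper": -1},
  {"x": 0.133, "y": 0.319, "z": -0.155, "rx": 0, "ry": 0, "rz": 0, "gripper": -1},
  {"x": 0.133, "y": 0.319, "z": -0.155, "rx": 0, "ry": 0, "rz": 0, "gripper": -1},
  {"x": 0.133, "y": 0.319, "z": -0.125, "rx": 0, "ry": 0, "rz": 0, "gripper": -1},
])

```text
t: 12.25
tool_pos: [0.4855, -0.0376, 0.1707]
orientation: [0.084, 0.996, -0.0, 0.002]
force: [-0.1, -0.8, -1.6]
width: 0.0477
finger_force: 15.0
```

```bash
python3 - <<'E'
from h import *
find('pot1','scene');camera('top')
to((*SL['potN'],.057,80.35))
E
```

```text
pot1 0.88 ztop 0.083 mid [ 0.5479 -0.0319] box xy [ 0.0336 -0.0434]
pot1 0.63 ztop 0.195 mid [ 0.5052 -0.0294] box xy [-0.0089 -0.0481]
shift [-0.0007  0.0005  0.1119] rot [ 0.0001 -0.0025 -0.0009]
t 12.4 pos [ 0.484  -0.038   0.1689] w 0.0475 F [ 1.3  0.1 -1.3]
```

>>> carry_out([
  {"x": 0, "y": 0.0, "z": 0.04, "rx": 0, "ry": 0, "rz": 0, "gripper": -1},
  {"x": 0, "y": 0.0, "z": 0.08, "rx": 0, "ry": 0, "rz": 0, "gripper": -1},
  {"x": 0, "y": 0.0, "z": 0.105, "rx": 0, "ry": 0, "rz": 0, "gripper": -1},
  {"x": 0, "y": 0.0, "z": 0.112, "rx": 0, "ry": 0, "rz": 0, "gripper": -1},
  {"x": 0, "y": 0.0, "z": 0.112, "rx": 0, "ry": 0, "rz": 0, "gripper": -1},
  {"x": 0, "y": 0.0, "z": 0.112, "rx": 0, "ry": 0, "rz": 0, "gripper": 0.4},
  {"x": 0, "y": 0.0, "z": 0.112, "rx": 0, "ry": 0, "rz": 0, "gripper": 0.4},
  {"x": 0, "y": 0.0, "z": 0.112, "rx": 0, "ry": 0, "rz": 0, "gripper": 0.4},
])

```text
t: 13.4
tool_pos: [0.4845, -0.0375, 0.0581]
orientation: [0.084, 0.996, -0.0, 0.0]
force: [0.2, 1.0, 0.2]
width: 0.0659
finger_force: 0.0
```

>>> carry_out([
  {"x": 0, "y": 0, "z": -0.05, "rx": 0, "ry": 0, "rz": 0, "gripper": 0.4},
  {"x": 0, "y": 0, "z": -0.1, "rx": 0, "ry": 0, "rz": 0, "gripper": 0.4},
  {"x": 0, "y": 0, "z": -0.13, "rx": 0, "ry": 0, "rz": 0, "gripper": 1},
  {"x": 0, "y": -0.35, "z": -0.13, "rx": 0, "ry": 0, "rz": 0, "gripper": 1},
  {"x": 0, "y": -0.35, "z": -0.13, "rx": 0, "ry": 0, "rz": 0, "gripper": 1},
  {"x": 0, "y": -0.35, "z": -0.13, "rx": 0, "ry": 0, "rz": 0, "gripper": 1},
  {"x": 0, "y": -0.35, "z": -0.13, "rx": 0, "ry": 0, "rz": 0, "gripper": 1},
  {"x": 0, "y": -0.35, "z": -0.13, "rx": 0, "ry": 0, "rz": 0, "gripper": 1},
  {"x": 0, "y": -0.35, "z": -0.13, "rx": 0, "ry": 0, "rz": 0, "gripper": 1},
  {"x": 0, "y": -0.35, "z": -0.13, "rx": 0, "ry": 0, "rz": 0, "gripper": 1},
])

```text
t: 14.65
tool_pos: [0.4246, -0.3845, 0.1874]
orientation: [0.086, 0.996, -0.0, 0.0]
force: [0.5, 0.6, -0.1]
width: 0.0952
finger_force: 0.0
```

```bash
python3 - <<'E'
from h import *
find('pot1');find('tin1');find('tin1','scene')
to((.451,-.3805,.042,80.35))
E
```

```text
pot1 0.78 ztop 0.081 mid [ 0.5383 -0.0455] box xy [ 0.0264 -0.0584]
pot1 0.68 ztop 0.081 mid [ 0.4847 -0.0378] box xy [-0.0278 -0.0598]
tin1 0.73 ztop 0.061 mid [ 0.5911 -0.2444] box xy [ 0.1117 -0.2457]
tin1 0.41 ztop 0.043 mid [ 0.4539 -0.3577] box xy [-0.0047 -0.3804]
tin1 0.89 ztop 0.062 mid [ 0.4505 -0.3806] box xy [-0.0041 -0.4034]
tin1 0.85 ztop 0.062 mid [ 0.5906 -0.2439] box xy [ 0.1111 -0.2453]
tin1 0.6 ztop 0.083 mid [ 0.5474 -0.0321] box xy [ 0.0331 -0.0436]
shift [-0.0247  0.005   0.1458] rot [0.0001 0.0001 0.001 ]
t 14.95 pos [ 0.4258 -0.3814  0.1878] w 0.0952 F [-0.7  0.2  0.2]
```

>>> carry_out([
  {"x": -0.025, "y": 0.005, "z": 0.04, "rx": 0, "ry": 0, "rz": 0, "gripper": 1},
  {"x": -0.025, "y": 0.005, "z": 0.09, "rx": 0, "ry": 0, "rz": 0, "gripper": 1},
  {"x": -0.025, "y": 0.005, "z": 0.13, "rx": 0, "ry": 0, "rz": 0, "gripper": 1},
  {"x": -0.025, "y": 0.005, "z": 0.146, "rx": 0, "ry": 0, "rz": 0, "gripper": 1},
  {"x": -0.025, "y": 0.005, "z": 0.146, "rx": 0, "ry": 0, "rz": 0, "gripper": -1},
  {"x": -0.025, "y": 0.005, "z": 0.146, "rx": 0, "ry": 0, "rz": 0, "gripper": -1},
  {"x": -0.025, "y": 0.005, "z": 0.146, "rx": 0, "ry": 0, "rz": 0, "gripper": -1},
  {"x": -0.025, "y": 0.005, "z": 0.146, "rx": 0, "ry": 0, "rz": 0, "gripper": -1},
  {"x": -0.025, "y": 0.005, "z": 0.146, "rx": 0, "ry": 0, "rz": 0, "gripper": -1},
  {"x": -0.025, "y": 0.005, "z": 0.146, "rx": 0, "ry": 0, "rz": 0, "gripper": -1},
  {"x": -0.025, "y": 0.005, "z": 0.146, "rx": 0, "ry": 0, "rz": 0, "gripper": -1},
])

```text
t: 16.32
tool_pos: [0.451, -0.3818, 0.0419]
orientation: [0.084, 0.996, -0.0, 0.0]
force: [-0.3, 0.3, 5.6]
width: 0.0477
finger_force: 15.0
```

```bash
python3 - <<'E'
from h import *
to((*SL['tinF'],.2,80.35),(*SL['tinF'],.055,80.35))
E
```

```text
shift [-0.031   0.4641 -0.1582] rot [-0.0002  0.0003 -0.0004]
shift [-0.031   0.4641 -0.0132] rot [-0.0002  0.0003 -0.0004]
t 16.32 pos [ 0.451  -0.3818  0.0419] w 0.0477 F [-0.3  0.3  5.6]
```

>>> carry_out([
  {"x": 0, "y": 0, "z": -0.05, "rx": 0, "ry": 0, "rz": 0, "gripper": -1},
  {"x": 0, "y": 0, "z": -0.11, "rx": 0, "ry": 0, "rz": 0, "gripper": -1},
  {"x": 0, "y": 0.04, "z": -0.158, "rx": 0, "ry": 0, "rz": 0, "gripper": -1},
  {"x": -0.031, "y": 0.464, "z": -0.158, "rx": 0, "ry": 0, "rz": 0, "gripper": -1},
  {"x": -0.031, "y": 0.464, "z": -0.158, "rx": 0, "ry": 0, "rz": 0, "gripper": -1},
  {"x": -0.031, "y": 0.464, "z": -0.158, "rx": 0, "ry": 0, "rz": 0, "gripper": -1},
  {"x": -0.031, "y": 0.464, "z": -0.158, "rx": 0, "ry": 0, "rz": 0, "gripper": -1},
  {"x": -0.031, "y": 0.464, "z": -0.158, "rx": 0, "ry": 0, "rz": 0, "gripper": -1},
  {"x": -0.031, "y": 0.464, "z": -0.158, "rx": 0, "ry": 0, "rz": 0, "gripper": -1},
  {"x": -0.031, "y": 0.464, "z": -0.158, "rx": 0, "ry": 0, "rz": 0, "gripper": -1},
  {"x": -0.031, "y": 0.464, "z": -0.158, "rx": 0, "ry": 0, "rz": 0, "gripper": -1},
  {"x": -0.031, "y": 0.464, "z": -0.13, "rx": 0, "ry": 0, "rz": 0, "gripper": -1},
])

```text
t: 17.82
tool_pos: [0.56, 0.0705, 0.1724]
orientation: [0.084, 0.996, 0.0, 0.002]
force: [0.0, -0.2, -1.0]
width: 0.0477
finger_force: 15.0
```

```bash
python3 - <<'E'
from h import *
camera('top');camera('top')
to((*SL['tinF'],.055,80.35))
E
```

```text
shift [-0.0018  0.001   0.1144] rot [-0.0008 -0.0043 -0.0007]
t 17.93 pos [0.5581 0.0698 0.1694] w 0.0478 F [ 0.6 -0.1 -0.4]
```

>>> carry_out([
  {"x": 0, "y": 0.0, "z": 0.04, "rx": 0, "ry": 0, "rz": 0, "gripper": -1},
  {"x": 0, "y": 0.0, "z": 0.08, "rx": 0, "ry": 0, "rz": 0, "gripper": -1},
  {"x": 0, "y": 0.0, "z": 0.105, "rx": 0, "ry": 0, "rz": 0, "gripper": -1},
  {"x": 0, "y": 0.0, "z": 0.115, "rx": 0, "ry": 0, "rz": 0, "gripper": -1},
  {"x": 0, "y": 0.0, "z": 0.115, "rx": 0, "ry": 0, "rz": 0, "gripper": -1},
  {"x": 0, "y": 0.0, "z": 0.115, "rx": 0, "ry": 0, "rz": 0, "gripper": 0.4},
  {"x": 0, "y": 0.0, "z": 0.115, "rx": 0, "ry": 0, "rz": 0, "gripper": 0.4},
  {"x": 0, "y": 0.0, "z": 0.115, "rx": 0, "ry": 0, "rz": 0, "gripper": 0.4},
])

```text
t: 18.92
tool_pos: [0.5596, 0.0705, 0.0572]
orientation: [0.084, 0.996, 0.0, 0.0]
force: [-0.4, -0.0, -1.0]
width: 0.066
finger_force: 0.0
```

>>> carry_out([
  {"x": 0, "y": 0, "z": -0.05, "rx": 0, "ry": 0, "rz": 0, "gripper": 0.4},
  {"x": 0, "y": 0, "z": -0.1, "rx": 0, "ry": 0, "rz": 0, "gripper": 0.4},
  {"x": 0, "y": 0, "z": -0.13, "rx": 0, "ry": 0, "rz": 0, "gripper": 1},
  {"x": 0.01, "y": -0.3, "z": -0.13, "rx": 0, "ry": 0, "rz": 0, "gripper": 1},
  {"x": 0.01, "y": -0.3, "z": -0.13, "rx": 0, "ry": 0, "rz": 0, "gripper": 1},
  {"x": 0.01, "y": -0.3, "z": -0.13, "rx": 0, "ry": 0, "rz": 0, "gripper": 1},
  {"x": 0.01, "y": -0.3, "z": -0.13, "rx": 0, "ry": 0, "rz": 0, "gripper": 1},
  {"x": 0.01, "y": -0.3, "z": -0.13, "rx": 0, "ry": 0, "rz": 0, "gripper": 1},
  {"x": 0.01, "y": -0.3, "z": -0.13, "rx": 0, "ry": 0, "rz": 0, "gripper": 1},
  {"x": 0.01, "y": -0.3, "z": -0.13, "rx": 0, "ry": 0, "rz": 0, "gripper": 1},
])

```text
t: 20.18
tool_pos: [0.499, -0.2232, 0.1867]
orientation: [0.085, 0.996, 0.0, -0.0]
force: [-0.5, -0.1, 0.6]
width: 0.0951
finger_force: 0.0
```

```bash
python3 - <<'E'
from h import *
find('tin1');find('tin1','scene')
to((.5905,-.244,.042,80.35))
E
```

```text
tin1 0.66 ztop 0.073 mid [0.5596 0.0707] box xy [0.028  0.0597]
tin1 0.64 ztop 0.041 mid [ 0.5316 -0.4673] box xy [ 0.0902 -0.4754]
tin1 0.52 ztop 0.265 mid [ 0.6782 -0.009 ] box xy [0.1583 0.001 ]
tin1 0.82 ztop 0.075 mid [0.5635 0.0848] box xy [0.0295 0.0743]
tin1 0.6 ztop 0.062 mid [ 0.5918 -0.2443] box xy [ 0.1124 -0.2455]
shift [-0.0933 -0.0061  0.1447] rot [0.0001 0.0001 0.0013]
t 20.38 pos [ 0.4995 -0.2225  0.1867] w 0.0954 F [-0.1  0.2 -1. ]
```

>>> carry_out([
  {"x": -0.06, "y": -0.006, "z": 0.01, "rx": 0, "ry": 0, "rz": 0, "gripper": 1},
  {"x": -0.094, "y": -0.006, "z": 0.03, "rx": 0, "ry": 0, "rz": 0, "gripper": 1},
  {"x": -0.094, "y": -0.006, "z": 0.07, "rx": 0, "ry": 0, "rz": 0, "gripper": 1},
  {"x": -0.094, "y": -0.006, "z": 0.12, "rx": 0, "ry": 0, "rz": 0, "gripper": 1},
  {"x": -0.094, "y": -0.006, "z": 0.145, "rx": 0, "ry": 0, "rz": 0, "gripper": 1},
  {"x": -0.094, "y": -0.006, "z": 0.145, "rx": 0, "ry": 0, "rz": 0, "gripper": -1},
  {"x": -0.094, "y": -0.006, "z": 0.145, "rx": 0, "ry": 0, "rz": 0, "gripper": -1},
  {"x": -0.094, "y": -0.006, "z": 0.145, "rx": 0, "ry": 0, "rz": 0, "gripper": -1},
  {"x": -0.094, "y": -0.006, "z": 0.145, "rx": 0, "ry": 0, "rz": 0, "gripper": -1},
  {"x": -0.094, "y": -0.006, "z": 0.145, "rx": 0, "ry": 0, "rz": 0, "gripper": -1},
  {"x": -0.094, "y": -0.006, "z": 0.145, "rx": 0, "ry": 0, "rz": 0, "gripper": -1},
  {"x": -0.094, "y": -0.006, "z": 0.145, "rx": 0, "ry": 0, "rz": 0, "gripper": -1},
])

```text
t: 21.88
tool_pos: [0.5909, -0.2454, 0.042]
orientation: [0.084, 0.996, -0.0, 0.0]
force: [-0.5, 1.5, 5.3]
width: 0.0477
finger_force: 15.0
```

```bash
python3 - <<'E'
from h import *
to((*SL['tinN'],.2,80.35),(*SL['tinN'],.055,80.35))
E
```

```text
shift [ 0.14    0.306  -0.1581] rot [-0.0001  0.0005 -0.0004]
shift [ 0.14    0.306  -0.0131] rot [-0.0001  0.0005 -0.0004]
t 21.88 pos [ 0.5909 -0.2454  0.042 ] w 0.0477 F [-0.5  1.5  5.3]
```

>>> carry_out([
  {"x": 0, "y": 0, "z": -0.05, "rx": 0, "ry": 0, "rz": 0, "gripper": -1},
  {"x": 0.02, "y": 0, "z": -0.11, "rx": 0, "ry": 0, "rz": 0, "gripper": -1},
  {"x": 0.07, "y": 0, "z": -0.158, "rx": 0, "ry": 0, "rz": 0, "gripper": -1},
  {"x": 0.12, "y": 0.04, "z": -0.158, "rx": 0, "ry": 0, "rz": 0, "gripper": -1},
  {"x": 0.14, "y": 0.306, "z": -0.158, "rx": 0, "ry": 0, "rz": 0, "gripper": -1},
  {"x": 0.14, "y": 0.306, "z": -0.158, "rx": 0, "ry": 0, "rz": 0, "gripper": -1},
  {"x": 0.14, "y": 0.306, "z": -0.158, "rx": 0, "ry": 0, "rz": 0, "gripper": -1},
  {"x": 0.14, "y": 0.306, "z": -0.158, "rx": 0, "ry": 0, "rz": 0, "gripper": -1},
  {"x": 0.14, "y": 0.306, "z": -0.158, "rx": 0, "ry": 0, "rz": 0, "gripper": -1},
  {"x": 0.14, "y": 0.306, "z": -0.158, "rx": 0, "ry": 0, "rz": 0, "gripper": -1},
  {"x": 0.14, "y": 0.306, "z": -0.13, "rx": 0, "ry": 0, "rz": 0, "gripper": -1},
])

```text
t: 23.25
tool_pos: [0.505, 0.0794, 0.1725]
orientation: [0.084, 0.996, 0.0, 0.002]
force: [-0.0, -0.8, -0.8]
width: 0.0481
finger_force: 15.0
```

```bash
python3 - <<'E'
from h import *
camera('top');camera('top')
to((*SL['tinN'],.055,80.35))
E
```

```text
shift [-0.0015  0.0012  0.1147] rot [-0.0008 -0.0039 -0.0012]
t 23.35 pos [0.5031 0.0789 0.1697] w 0.0478 F [ 0.6  0.1 -0.7]
```

Lower and release; then rise and move toward the lid, turning as I go in a following call.

>>> carry_out([
  {"x": 0, "y": 0.0, "z": 0.04, "rx": 0, "ry": 0, "rz": 0, "gripper": -1},
  {"x": 0, "y": 0.0, "z": 0.08, "rx": 0, "ry": 0, "rz": 0, "gripper": -1},
  {"x": 0, "y": 0.0, "z": 0.105, "rx": 0, "ry": 0, "rz": 0, "gripper": -1},
  {"x": 0, "y": 0.0, "z": 0.115, "rx": 0, "ry": 0, "rz": 0, "gripper": -1},
  {"x": 0, "y": 0.0, "z": 0.115, "rx": 0, "ry": 0, "rz": 0, "gripper": -1},
  {"x": 0, "y": 0.0, "z": 0.115, "rx": 0, "ry": 0, "rz": 0, "gripper": 0.4},
  {"x": 0, "y": 0.0, "z": 0.115, "rx": 0, "ry": 0, "rz": 0, "gripper": 0.4},
  {"x": 0, "y": 0.0, "z": 0.115, "rx": 0, "ry": 0, "rz": 0, "gripper": 0.4},
])

```text
t: 24.35
tool_pos: [0.5044, 0.0799, 0.0572]
orientation: [0.084, 0.996, 0.0, 0.001]
force: [-0.6, -0.3, -0.6]
width: 0.0659
finger_force: 0.0
```

>>> carry_out([
  {"x": 0, "y": 0, "z": -0.05, "rx": 0, "ry": 0, "rz": 0, "gripper": 0.4},
  {"x": 0, "y": 0, "z": -0.1, "rx": 0, "ry": 0, "rz": 0, "gripper": 0.4},
  {"x": 0, "y": 0, "z": -0.13, "rx": 0, "ry": 0, "rz": 0, "gripper": 1},
  {"x": -0.02, "y": 0.28, "z": -0.13, "rx": 0, "ry": 0, "rz": 0, "gripper": 1},
  {"x": -0.02, "y": 0.28, "z": -0.13, "rx": 0, "ry": 0, "rz": 0, "gripper": 1},
  {"x": -0.02, "y": 0.28, "z": -0.13, "rx": 0, "ry": 0, "rz": 0, "gripper": 1},
  {"x": -0.02, "y": 0.28, "z": -0.13, "rx": 0, "ry": 0, "rz": 0, "gripper": 1},
  {"x": -0.02, "y": 0.28, "z": -0.13, "rx": 0, "ry": 0, "rz": 0, "gripper": 1},
  {"x": -0.02, "y": 0.28, "z": -0.13, "rx": 0, "ry": 0, "rz": 0, "gripper": 1},
])

```text
t: 25.48
tool_pos: [0.5706, 0.3544, 0.1862]
orientation: [0.083, 0.997, 0.0, -0.0]
force: [-0.1, -1.2, 0.2]
width: 0.0951
finger_force: 0.0
```

```bash
python3 - <<'E'
from h import *
find('tin1');find('pot1');c,_=find('tin1','scene')
c=camera('top');save(c,'t3.png')
W=cloud(camera('scene')).reshape(-1,3);x,y,z=W.T
m=(abs(x-.58)<.1)&(abs(y-.355)<.16)&(z>.035)&(z<.055);r=cv2.minAreaRect(W[m][:,:2].astype(np.float32));print(r)
to((.581,.3553,.15,-6),(.581,.3553,.15,174),(.581,.3553,.033,-6))
E
```

```text
tin1 0.86 ztop 0.073 mid [0.5596 0.0709] box xy [0.028  0.0599]
tin1 0.82 ztop 0.074 mid [0.5052 0.0802] box xy [-0.0272  0.06  ]
tin1 0.57 ztop 0.012 mid [0.4389 0.3105] box xy [-0.1311  0.276 ]
pot1 0.66 ztop 0.081 mid [ 0.4847 -0.0378] box xy [-0.0277 -0.0598]
pot1 0.51 ztop 0.081 mid [ 0.5384 -0.0454] box xy [ 0.0265 -0.0583]
tin1 0.78 ztop 0.075 mid [0.5113 0.0803] box xy [-0.0212  0.0612]
tin1 0.67 ztop 0.075 mid [0.5578 0.0715] box xy [0.0261 0.0602]
((0.5815569162368774, 0.35529112815856934), (0.10112938284873962, 0.016026800498366356), 84.1988296508789)
shift [-0.0091  0.0051  0.037 ] rot [4.0000e-04 0.0000e+00 1.5057e+00]
shift [-0.0091  0.0051  0.037 ] rot [-0.0000e+00  4.0000e-04 -1.6359e+00]
shift [-0.0091  0.0051  0.154 ] rot [4.0000e-04 0.0000e+00 1.5057e+00]
t 25.88 pos [0.5711 0.3518 0.187 ] w 0.095 F [ 0.1 -1.  -0.2]
```

View pics/t3.png

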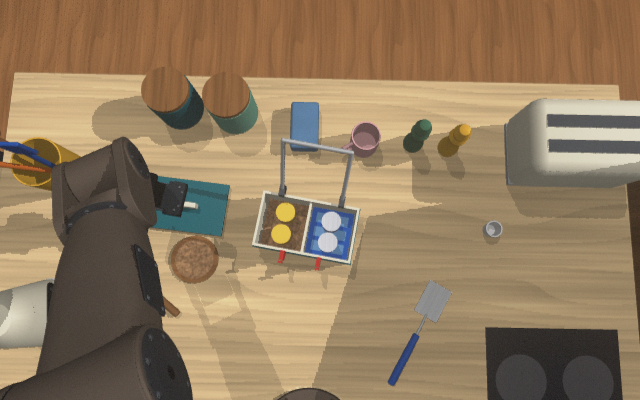

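All four are packed: tins at (285,212) and (281,233), pots at (331,221) and (327,242). Next is the lid; its handle is at (197,204).

>>> carry_out([
  {"x": -0.009, "y": 0.003, "z": 0.037, "rx": 0, "ry": 0, "rz": 0.18, "gripper": 1},
  {"x": -0.009, "y": 0.003, "z": 0.037, "rx": 0, "ry": 0, "rz": 0.36, "gripper": 1},
  {"x": -0.009, "y": 0.003, "z": 0.037, "rx": 0, "ry": 0, "rz": 0.54, "gripper": 1},
  {"x": -0.009, "y": 0.003, "z": 0.037, "rx": 0, "ry": 0, "rz": 0.72, "gripper": 1},
  {"x": -0.009, "y": 0.003, "z": 0.037, "rx": 0, "ry": 0, "rz": 0.9, "gripper": 1},
  {"x": -0.009, "y": 0.003, "z": 0.037, "rx": 0, "ry": 0, "rz": 1.08, "gripper": 1},
  {"x": -0.009, "y": 0.003, "z": 0.037, "rx": 0, "ry": 0, "rz": 1.26, "gripper": 1},
  {"x": -0.009, "y": 0.003, "z": 0.037, "rx": 0, "ry": 0, "rz": 1.44, "gripper": 1},
  {"x": -0.009, "y": 0.003, "z": 0.037, "rx": 0, "ry": 0, "rz": 1.506, "gripper": 1},
  {"x": -0.009, "y": 0.003, "z": 0.037, "rx": 0, "ry": 0, "rz": 1.506, "gripper": 1},
  {"x": -0.009, "y": 0.003, "z": 0.037, "rx": 0, "ry": 0, "rz": 1.506, "gripper": 1},
  {"x": -0.009, "y": 0.003, "z": 0.037, "rx": 0, "ry": 0, "rz": 1.506, "gripper": 1},
])

```text
t: 27.38
tool_pos: [0.5804, 0.3539, 0.1497]
orientation: [0.743, 0.67, 0.0, -0.0]
force: [-0.3, -0.4, -0.4]
width: 0.0949
finger_force: 0.0
```

```bash
python3 - <<'E'
from h import *
to((.581,.3553,.042,-6))
E
```

```text
shift [0.0015 0.0005 0.1077] rot [-0.     -0.0001  0.0015]
t 27.38 pos [0.5804 0.3539 0.1497] w 0.0949 F [-0.3 -0.4 -0.4]
```

>>> carry_out([
  {"x": 0.001, "y": 0.001, "z": 0.05, "rx": 0, "ry": 0, "rz": 0, "gripper": 1},
  {"x": 0.001, "y": 0.001, "z": 0.09, "rx": 0, "ry": 0, "rz": 0, "gripper": 1},
  {"x": 0.001, "y": 0.001, "z": 0.108, "rx": 0, "ry": 0, "rz": 0, "gripper": 1},
  {"x": 0.001, "y": 0.001, "z": 0.108, "rx": 0, "ry": 0, "rz": 0, "gripper": -1},
  {"x": 0.001, "y": 0.001, "z": 0.108, "rx": 0, "ry": 0, "rz": 0, "gripper": -1},
  {"x": 0.001, "y": 0.001, "z": 0.108, "rx": 0, "ry": 0, "rz": 0, "gripper": -1},
  {"x": 0.001, "y": 0.001, "z": 0.108, "rx": 0, "ry": 0, "rz": 0, "gripper": -1},
  {"x": 0.001, "y": 0.001, "z": 0.108, "rx": 0, "ry": 0, "rz": 0, "gripper": -1},
  {"x": 0.001, "y": 0.001, "z": 0.108, "rx": 0, "ry": 0, "rz": 0, "gripper": -1},
  {"x": 0.001, "y": 0.001, "z": 0.108, "rx": 0, "ry": 0, "rz": 0, "gripper": -1},
  {"x": 0.001, "y": 0.001, "z": 0.108, "rx": 0, "ry": 0, "rz": 0, "gripper": -1},
  {"x": 0.001, "y": 0.001, "z": 0.108, "rx": 0, "ry": 0, "rz": 0, "gripper": -1},
], newtons=40)

```text
t: 28.88
tool_pos: [0.5815, 0.3549, 0.0416]
orientation: [0.743, 0.669, 0.0, -0.0]
force: [0.1, -0.3, -0.3]
width: 0.0139
finger_force: 40.0
```

```bash
python3 - <<'E'
from h import *
P=C-.03*BX
to((.581,.355,.22,-6),(*P,.22,-9.65),(*C,.125,-9.65))
E
```

```text
shift [ 1.000e-04 -5.000e-04 -1.784e-01] rot [ 0.     -0.0001  0.0007]
shift [-0.3408 -0.0539 -0.1784] rot [ 0.     -0.0001  0.0644]
shift [-0.3427 -0.024  -0.0834] rot [ 0.     -0.0001  0.0644]
t 28.88 pos [0.5815 0.3549 0.0416] w 0.0139 F [ 0.1 -0.3 -0.3]
```

>>> carry_out([
  {"x": 0, "y": 0, "z": -0.03, "rx": 0, "ry": 0, "rz": 0, "gripper": -1},
  {"x": 0, "y": 0, "z": -0.08, "rx": 0, "ry": 0, "rz": 0, "gripper": -1},
  {"x": 0, "y": 0, "z": -0.13, "rx": 0, "ry": 0, "rz": 0, "gripper": -1},
  {"x": -0.03, "y": -0.03, "z": -0.178, "rx": 0, "ry": 0, "rz": 0, "gripper": -1},
  {"x": -0.08, "y": -0.054, "z": -0.178, "rx": 0, "ry": 0, "rz": 0.064, "gripper": -1},
  {"x": -0.13, "y": -0.054, "z": -0.178, "rx": 0, "ry": 0, "rz": 0.064, "gripper": -1},
  {"x": -0.18, "y": -0.054, "z": -0.178, "rx": 0, "ry": 0, "rz": 0.064, "gripper": -1},
  {"x": -0.23, "y": -0.054, "z": -0.178, "rx": 0, "ry": 0, "rz": 0.064, "gripper": -1},
  {"x": -0.28, "y": -0.054, "z": -0.178, "rx": 0, "ry": 0, "rz": 0.064, "gripper": -1},
  {"x": -0.32, "y": -0.054, "z": -0.178, "rx": 0, "ry": 0, "rz": 0.064, "gripper": -1},
  {"x": -0.341, "y": -0.054, "z": -0.178, "rx": 0, "ry": 0, "rz": 0.064, "gripper": -1},
  {"x": -0.341, "y": -0.054, "z": -0.178, "rx": 0, "ry": 0, "rz": 0.064, "gripper": -1},
])

```text
t: 30.38
tool_pos: [0.4922, 0.0202, 0.2196]
orientation: [0.765, 0.644, -0.0, -0.0]
force: [-0.1, -0.2, -1.6]
width: 0.0139
finger_force: 40.0
```

```bash
python3 - <<'E'
from h import *
for n in('top','scene'):
    W=cloud(camera(n)).reshape(-1,3);W=W[~np.isnan(W[:,0])];x,y,z=W.T
    bx,by=(W[:,:2]-C)@BX,(W[:,:2]-C)@BY
    m=(z>.18)&(z<.207)&(bx>-.12)&(bx<.06)&(abs(by)<.16)&((abs(by)>.1)|(abs(bx+.03)>.09)|False)
    m=(z>.18)&(z<.207)&(bx>-.12)&(bx<.06)&(abs(by)<.16)
    print(n,m.sum(),np.round([np.percentile(by[m],[1,99]),np.percentile(bx[m],[1,99])],4),[(round(np.median(z[m&(abs(by-k)<.012)]),4)) for k in(-.11,.11)])
    r=cv2.minAreaRect(np.stack([bx[m],by[m]],1).astype(np.float32));print(np.round(r[0],4),np.round(r[1],4),r[2])
to((*C,.2,-9.65),(*C,.125,-9.65))
E
```

```text
top 1517 [[-0.1218 -0.0672]
 [-0.0984  0.0368]] [np.float64(0.1936), np.float64(0.1917)]
[-0.0311 -0.0003] [0.2444 0.1375] 89.99932098388672
scene 3085 [[-0.1159  0.1224]
 [-0.0984  0.0374]] [np.float64(0.1962), np.float64(0.1959)]
[-0.0317  0.0005] [0.2492 0.1407] 89.84274291992188
shift [-0.0001  0.0301  0.0196] rot [-0.0001 -0.0002  0.    ]
shift [-0.0001  0.0301  0.0946] rot [-0.0001 -0.0002  0.    ]
t 30.48 pos [0.4923 0.0216 0.2196] w 0.014 F [-0.4  0.2 -1.7]
```

>>> carry_out([
  {"x": 0, "y": 0.031, "z": 0.0, "rx": 0, "ry": 0, "rz": 0, "gripper": -1},
  {"x": 0, "y": 0.031, "z": 0.02, "rx": 0, "ry": 0, "rz": 0, "gripper": -1},
  {"x": 0, "y": 0.031, "z": 0.05, "rx": 0, "ry": 0, "rz": 0, "gripper": -1},
  {"x": 0, "y": 0.031, "z": 0.07, "rx": 0, "ry": 0, "rz": 0, "gripper": -1},
  {"x": 0, "y": 0.031, "z": 0.08, "rx": 0, "ry": 0, "rz": 0, "gripper": -1},
  {"x": 0, "y": 0.031, "z": 0.085, "rx": 0, "ry": 0, "rz": 0, "gripper": -1},
  {"x": 0, "y": 0.031, "z": 0.09, "rx": 0, "ry": 0, "rz": 0, "gripper": -1},
  {"x": 0, "y": 0.031, "z": 0.094, "rx": 0, "ry": 0, "rz": 0, "gripper": -1},
  {"x": 0, "y": 0.031, "z": 0.094, "rx": 0, "ry": 0, "rz": 0, "gripper": -1},
])

```text
t: 31.6
tool_pos: [0.523, 0.0161, 0.1258]
orientation: [0.764, 0.645, 0.0, 0.0]
force: [0.1, 0.1, -1.2]
width: 0.0136
finger_force: 40.0
```

```bash
cat >> h.py <<'E'
def lidcheck():
  for n in('top','scene'):
    W=cloud(camera(n)).reshape(-1,3);W=W[~np.isnan(W[:,0])];x,y,z=W.T
    bx,by=(W[:,:2]-C)@BX,(W[:,:2]-C)@BY
    m=(z>.094)&(z<.107)&(bx>-.085)&(bx<.08)&(abs(by)<.16)
    print(n,m.sum(),'zmed',[(round(np.median(z[m&(abs(by-k)<.012)]),4)) for k in(-.11,.11)])
    r=cv2.minAreaRect(np.stack([bx[m],by[m]],1).astype(np.float32));print(np.round(r[0],4),np.round(r[1],4),r[2])
E
python3 - <<'E'
from h import *
lidcheck();to((*C,.125,-9.65))
E
```

```text
top 1294 zmed [np.float64(0.0997), np.float64(0.0995)]
[0.0053 0.0009] [0.2443 0.1473] 89.85256958007812
scene 2962 zmed [np.float64(0.102), np.float64(0.102)]
[-0.0045  0.002 ] [0.2503 0.1626] 87.90381622314453
shift [ 0.0002 -0.001   0.0008] rot [ 0.0003 -0.0001  0.0003]
t 31.7 pos [0.523  0.0161 0.1258] w 0.0141 F [ 0.7 -0.1 -1.9]
```

>>> carry_out([
  {"x": 0, "y": 0, "z": 0, "rx": 0, "ry": 0, "rz": 0, "gripper": 0},
  {"x": 0, "y": 0, "z": 0, "rx": 0, "ry": 0, "rz": 0, "gripper": 0},
  {"x": 0, "y": 0, "z": 0, "rx": 0, "ry": 0, "rz": 0, "gripper": 0},
  {"x": 0, "y": 0, "z": 0, "rx": 0, "ry": 0, "rz": 0, "gripper": 0},
  {"x": 0, "y": 0, "z": -0.03, "rx": 0, "ry": 0, "rz": 0, "gripper": 0},
  {"x": 0, "y": 0, "z": -0.08, "rx": 0, "ry": 0, "rz": 0, "gripper": 0},
  {"x": 0, "y": 0, "z": -0.14, "rx": 0, "ry": 0, "rz": 0, "gripper": 0},
  {"x": 0, "y": 0, "z": -0.2, "rx": 0, "ry": 0, "rz": 0, "gripper": 0},
  {"x": 0, "y": 0, "z": -0.22, "rx": 0, "ry": 0, "rz": 0, "gripper": 0},
  {"x": 0, "y": 0, "z": -0.22, "rx": 0, "ry": 0, "rz": 0, "gripper": 0},
])

```text
t: 32.95
tool_pos: [0.5231, 0.0161, 0.3468]
orientation: [0.764, 0.645, 0.001, 0.001]
force: [0.5, -0.2, -0.0]
width: 0.0475
finger_force: 0.0
```

```bash
python3 - <<'E'
from h import *
lidcheck()
for n in('top','scene'):
    c=camera(n);W=cloud(c).reshape(-1,3);W=W[~np.isnan(W[:,0])]
    bx,by=(W[:,:2]-C)@BX,(W[:,:2]-C)@BY;z=W[:,2]
    m=(abs(by)<.065)&(bx>.13)&(bx<.19)&(z>.23)&(z<.29);print('bar',m.sum(),np.round([np.percentile(bx[m],[2,50,98]),np.percentile(z[m],[2,50,98])],4))
save(c,'s4.png')
B=C+.157*BX
to((*B,.345,-9.65),(*B,.263,-9.65))
E
```

```text
top 1581 zmed [np.float64(0.0995), np.float64(0.0994)]
[ 0.0051 -0.0021] [0.2395 0.1462] 89.62968444824219
scene 3548 zmed [np.float64(0.1023), np.float64(0.1015)]
[-0.0048 -0.0005] [0.2515 0.1632] 88.2730484008789
bar 283 [[0.1552 0.1592 0.1645]
 [0.2572 0.2622 0.2664]]
bar 188 [[0.1553 0.1612 0.1646]
 [0.2591 0.2644 0.2671]]
shift [ 0.0003  0.1564 -0.0012] rot [-0.0024  0.0001  0.0004]
shift [0.0003 0.1566 0.0808] rot [-0.0024  0.0001  0.0004]
t 33.15 pos [0.5226 0.0161 0.3441] w 0.0473 F [ 0.  -0.1 -0.6]
```

View pics/s4.png

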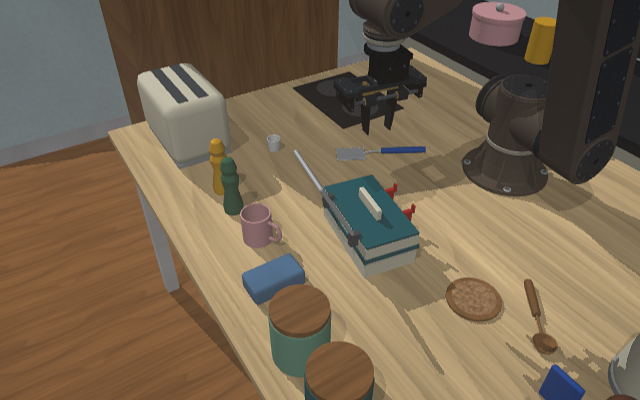

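The lid is seated squarely (plate at about (370,215)), and the clip bar runs from (297,152). Moving to the bar to grip it.

>>> carry_out([
  {"x": 0, "y": 0.06, "z": 0, "rx": 0, "ry": 0, "rz": 0, "gripper": 0},
  {"x": 0, "y": 0.12, "z": 0, "rx": 0, "ry": 0, "rz": 0, "gripper": 0},
  {"x": 0, "y": 0.159, "z": 0, "rx": 0, "ry": 0, "rz": 0, "gripper": 0},
  {"x": 0, "y": 0.159, "z": 0, "rx": 0, "ry": 0, "rz": 0, "gripper": 0},
  {"x": 0, "y": 0.159, "z": 0.04, "rx": 0, "ry": 0, "rz": 0, "gripper": 0},
  {"x": 0, "y": 0.159, "z": 0.083, "rx": 0, "ry": 0, "rz": 0, "gripper": 0},
  {"x": 0, "y": 0.159, "z": 0.083, "rx": 0, "ry": 0, "rz": 0, "gripper": 0},
  {"x": 0, "y": 0.159, "z": 0.083, "rx": 0, "ry": 0, "rz": 0, "gripper": -1},
  {"x": 0, "y": 0.159, "z": 0.083, "rx": 0, "ry": 0, "rz": 0, "gripper": -1},
  {"x": 0, "y": 0.159, "z": 0.083, "rx": 0, "ry": 0, "rz": 0, "gripper": -1},
  {"x": 0, "y": 0.159, "z": 0.083, "rx": 0, "ry": 0, "rz": 0, "gripper": -1},
  {"x": 0, "y": 0.159, "z": 0.083, "rx": 0, "ry": 0, "rz": 0, "gripper": -1},
], newtons=8)

```text
t: 34.65
tool_pos: [0.6799, -0.0105, 0.2631]
orientation: [0.764, 0.645, 0.0, 0.0]
force: [0.4, -0.9, 2.5]
width: 0.0096
finger_force: 8.0
```

```bash
python3 - <<'E'
from h import *
o=get_obs();p=o['tool_pos'];x=(p[:2]-C)@BX;z=p[2]-.003
a0=np.arctan2(z-.1075,.082-x);r=np.hypot(z-.1075,.082-x);print(x,z,a0,r,o['width'],o['finger_force'],o['force'])
for a in np.linspace(a0,.45,13)[1:]: print(round(a,3),np.round([.082-.17*np.cos(a)-x,-(.1075+.17*np.sin(a)-z)],3))
E
```

```text
0.16016110540027423 0.2600585392542445 2.044263306527136 0.171415478579916 0.009617028463762268 8.000131845474243 [ 0.40836713 -0.91579852  2.53237336]
1.911 [-0.021 -0.008]
1.779 [-0.043 -0.014]
1.646 [-0.065 -0.017]
1.513 [-0.088 -0.017]
1.38 [-0.11  -0.014]
1.247 [-0.132 -0.009]
1.114 [-0.153 -0.   ]
0.981 [-0.173  0.011]
0.849 [-0.191  0.025]
0.716 [-0.206  0.041]
0.583 [-0.22   0.059]
0.45 [-0.231  0.079]
```

>>> carry_out([
  {"x": 0, "y": -0.021, "z": -0.008, "rx": 0, "ry": 0, "rz": 0, "gripper": -1},
  {"x": 0, "y": -0.043, "z": -0.014, "rx": 0, "ry": 0, "rz": 0, "gripper": -1},
  {"x": 0, "y": -0.065, "z": -0.017, "rx": 0, "ry": 0, "rz": 0, "gripper": -1},
  {"x": 0, "y": -0.088, "z": -0.017, "rx": 0, "ry": 0, "rz": 0, "gripper": -1},
  {"x": 0, "y": -0.11, "z": -0.014, "rx": 0, "ry": 0, "rz": 0, "gripper": -1},
  {"x": 0, "y": -0.132, "z": -0.009, "rx": 0, "ry": 0, "rz": 0, "gripper": -1},
  {"x": 0, "y": -0.153, "z": 0, "rx": 0, "ry": 0, "rz": 0, "gripper": -1},
  {"x": 0, "y": -0.173, "z": 0.011, "rx": 0, "ry": 0, "rz": 0, "gripper": -1},
  {"x": 0, "y": -0.191, "z": 0.025, "rx": 0, "ry": 0, "rz": 0, "gripper": -1},
  {"x": 0, "y": -0.206, "z": 0.041, "rx": 0, "ry": 0, "rz": 0, "gripper": -1},
  {"x": 0, "y": -0.22, "z": 0.059, "rx": 0, "ry": 0, "rz": 0, "gripper": -1},
  {"x": 0, "y": -0.231, "z": 0.079, "rx": 0, "ry": 0, "rz": 0, "gripper": -1},
])

```text
t: 36.15
tool_pos: [0.4519, 0.0282, 0.1835]
orientation: [0.764, 0.645, 0.001, 0.001]
force: [6.2, -0.1, -2.6]
width: 0.0096
finger_force: 8.0
```

>>> carry_out([
  {"x": 0, "y": 0, "z": 0, "rx": 0, "ry": 0, "rz": 0, "gripper": -0.3},
  {"x": 0, "y": 0, "z": 0, "rx": 0, "ry": 0, "rz": 0, "gripper": -0.3},
  {"x": 0, "y": 0, "z": 0, "rx": 0, "ry": 0, "rz": 0, "gripper": -0.3},
  {"x": 0, "y": 0, "z": -0.04, "rx": 0, "ry": 0, "rz": 0, "gripper": -0.3},
  {"x": 0, "y": 0, "z": -0.06, "rx": 0, "ry": 0, "rz": 0, "gripper": -1},
  {"x": 0, "y": 0, "z": -0.06, "rx": 0, "ry": 0, "rz": 0, "gripper": -1},
  {"x": 0, "y": 0, "z": -0.06, "rx": 0, "ry": 0, "rz": 0, "gripper": -1},
  {"x": 0, "y": 0, "z": -0.06, "rx": 0, "ry": 0, "rz": 0, "gripper": -1},
])

```text
t: 37.15
tool_pos: [0.4517, 0.0282, 0.2428]
orientation: [0.764, 0.645, -0.001, -0.001]
force: [-0.0, 0.1, 0.4]
width: 0.0022
finger_force: 0.0
```

```bash
python3 - <<'E'
from h import *
c=camera('scene');save(c,'s5.png');W=cloud(c).reshape(-1,3);W=W[~np.isnan(W[:,0])]
bx,by=(W[:,:2]-C)@BX,(W[:,:2]-C)@BY;z=W[:,2]
m=(abs(by)>.03)&(abs(by)<.066)&(bx>-.12)&(bx<-.04)&(z>.11)&(z<.2);print('bar',m.sum(),np.round([np.percentile(bx[m],[2,50,98]),np.percentile(z[m],[2,50,98])],4))
o=get_obs();p=o['tool_pos'];print((p[:2]-C)@BX,(p[:2]-C)@BY,p[2],o['width'])
E
```

```text
bar 121 [[-0.0985 -0.072  -0.0676]
 [ 0.1112  0.1817  0.1861]]
-0.07126120438396259 -0.0002321249649897638 0.24286747932995392 0.0010108109031746282
```

View pics/s5.png

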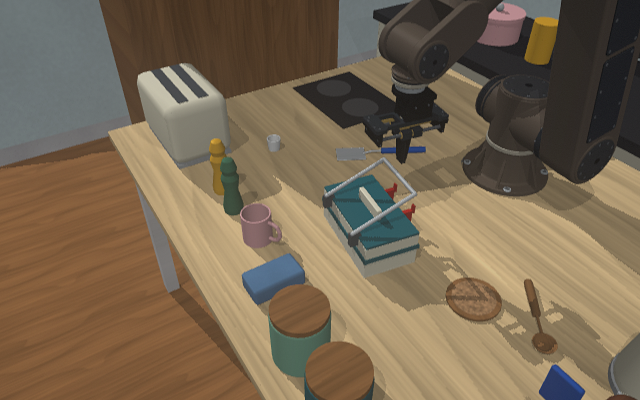

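The clip is now over the lid: cross bar at about (395,175), raised. I'll push it down with the closed fingers.

>>> carry_out([
  {"x": 0, "y": -0.002, "z": 0.03, "rx": 0, "ry": 0, "rz": 0, "gripper": -1},
  {"x": 0, "y": -0.005, "z": 0.05, "rx": 0, "ry": 0, "rz": 0, "gripper": -1},
  {"x": 0, "y": -0.009, "z": 0.065, "rx": 0, "ry": 0, "rz": 0, "gripper": -1},
  {"x": 0, "y": -0.013, "z": 0.08, "rx": 0, "ry": 0, "rz": 0, "gripper": -1},
  {"x": 0, "y": -0.016, "z": 0.093, "rx": 0, "ry": 0, "rz": 0, "gripper": -1},
  {"x": 0, "y": -0.017, "z": 0.1, "rx": 0, "ry": 0, "rz": 0, "gripper": -1},
  {"x": 0, "y": -0.017, "z": 0.105, "rx": 0, "ry": 0, "rz": 0, "gripper": -1},
  {"x": 0, "y": -0.017, "z": 0.108, "rx": 0, "ry": 0, "rz": 0, "gripper": -1},
  {"x": 0, "y": -0.017, "z": 0.109, "rx": 0, "ry": 0, "rz": 0, "gripper": -1},
  {"x": 0, "y": -0.017, "z": 0.109, "rx": 0, "ry": 0, "rz": 0, "gripper": -1},
])

```text
t: 38.45
tool_pos: [0.4353, 0.031, 0.1348]
orientation: [0.764, 0.645, 0.0, 0.0]
force: [-0.7, 0.4, -0.7]
width: 0.0004
finger_force: 0.0
```

```bash
cat >> h.py <<'E'
def bar():
  for n in('top','scene'):
    c=camera(n);W=cloud(c).reshape(-1,3);W=W[~np.isnan(W[:,0])]
    bx,by=(W[:,:2]-C)@BX,(W[:,:2]-C)@BY;z=W[:,2]
    m=(abs(by)>.015)&(abs(by)<.066)&(abs(abs(by)-.045)>.008)&(bx>-.1)&(bx<-.075)&(z>.1)&(z<.2);print('bar',m.sum(),np.round([np.percentile(bx[m],[2,50,98]),np.percentile(z[m],[2,50,98])],4) if m.any() else '')
  return c
E
python3 - <<'E'
from h import *
c=bar()
o=get_obs();p=o['tool_pos'];print((p[:2]-C)@BX,(p[:2]-C)@BY,p[2],o['width'],o['force'])
E
```

```text
bar 0 
bar 95 [[-0.0941 -0.0857 -0.0811]
 [ 0.1077  0.1134  0.1996]]
-0.08795386691528491 -0.00017559944670225076 0.1348141080122539 0.0006002896148029829 [ 0.28390376  0.11057229 -0.25609466]
```

>>> carry_out([
  {"x": 0, "y": 0, "z": 0.001, "rx": 0, "ry": 0, "rz": 0, "gripper": -1},
  {"x": 0, "y": 0, "z": 0.002, "rx": 0, "ry": 0, "rz": 0, "gripper": -1},
  {"x": 0, "y": 0, "z": 0.002, "rx": 0, "ry": 0, "rz": 0, "gripper": -1},
  {"x": 0, "y": 0, "z": 0, "rx": 0, "ry": 0, "rz": 0, "gripper": -1},
])

```text
t: 39.05
tool_pos: [0.4353, 0.031, 0.1352]
orientation: [0.764, 0.645, 0.0, 0.0]
force: [-1.0, -0.6, 0.4]
width: 0.0007
finger_force: 0.0
```

>>> carry_out([
  {"x": 0, "y": 0, "z": -0.04, "rx": 0, "ry": 0, "rz": 0, "gripper": -1},
  {"x": 0, "y": 0, "z": -0.1, "rx": 0, "ry": 0, "rz": 0, "gripper": -1},
  {"x": 0.05, "y": 0, "z": -0.15, "rx": 0, "ry": 0, "rz": 0, "gripper": -1},
  {"x": 0.25, "y": 0, "z": -0.15, "rx": 0, "ry": 0, "rz": 0, "gripper": -1},
  {"x": 0.25, "y": 0, "z": -0.15, "rx": 0, "ry": 0, "rz": 0, "gripper": -1},
  {"x": 0.25, "y": 0, "z": -0.15, "rx": 0, "ry": 0, "rz": 0, "gripper": -1},
  {"x": 0.25, "y": 0, "z": -0.15, "rx": 0, "ry": 0, "rz": 0, "gripper": -1},
  {"x": 0.25, "y": 0, "z": -0.15, "rx": 0, "ry": 0, "rz": 0, "gripper": -1},
])

```text
t: 40.05
tool_pos: [0.4767, 0.278, 0.2842]
orientation: [0.763, 0.646, -0.0, -0.0]
force: [-0.3, 0.2, -0.4]
width: 0.0005
finger_force: 0.0
```

```bash
python3 - <<'E'
from h import *
lidcheck();c=bar();d=camera('top')
cv2.imwrite('pics/m6.png',cv2.cvtColor(np.hstack([cv2.resize(d['img'][140:300,230:390],None,fx=2.4,fy=2.4),cv2.resize(c['img'][140:300,290:450],None,fx=2.4,fy=2.4)]),cv2.COLOR_RGB2BGR))
E
```

```text
top 4922 zmed [np.float64(0.0995), np.float64(0.0997)]
[-0.0025  0.0007] [0.245  0.1627] 89.52767944335938
scene 3207 zmed [np.float64(0.102), np.float64(0.1018)]
[-0.0028  0.0003] [0.1643 0.2481] 0.016159769147634506
bar 122 [[-0.0921 -0.0875 -0.0826]
 [ 0.1061  0.1109  0.116 ]]
bar 88 [[-0.0914 -0.0859 -0.0826]
 [ 0.1064  0.1132  0.1176]]
```

View pics/m6.png

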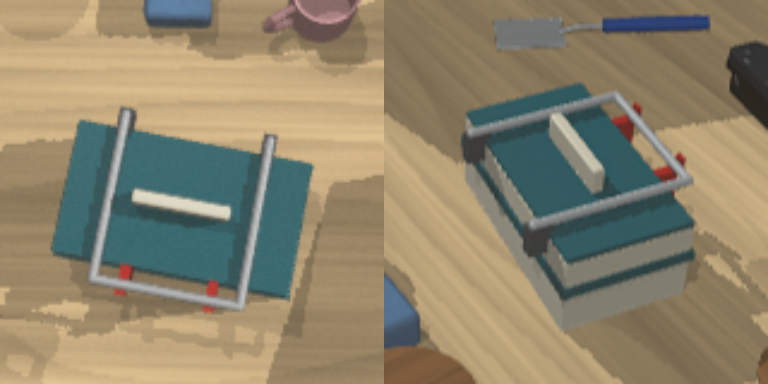

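The lid is square, and the clip lies level in the catch with its bar at (165,292) left of the crop. Its top is 111–113 mm high, as expected when closed. Handing in.

```bash
python3 -c "
from h import *
print(sign_off())"
```

```text
the job is handed in; nothing more can be done
None
```

I packed both pots on the ice pack and both tins on the cork mat, seated the lid and closed the clip in its catch; there was no old jar in the box, and I handed the job in at about 40 s, with no verdict returned.

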